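# Index the drilling-jig slide onto its mid stop

## Robot

A 7-joint arm with a two-finger parallel gripper is mounted at the origin on the work surface. World frame = base frame: x ahead of the robot, y to its left, z up, the work surface at z = 0. Lengths are in m, angles in rad, forces in N, time in s.
With the tool pointing down it reaches from about 0.4 to 0.85 m from the base axis. Payload 10.4 kg.
Tool frame: the origin (TCP) lies midway between the tips of the shut fingers; the grasp point (between the pads) lies 19 mm behind it; z points along the fingers, y is the line along which they close (so a half turn about z gives the same grasp; the last joint's range is limited). The gripper opens to 85 mm and grips with 20 to 120 N. Pads are 22 mm wide; open, the fingers measure 114 mm over their backs; the gripper's body (76 mm by 85 mm) begins 54 mm behind the grasp point. The pads swing forward as they close: fully open they stand 13 mm farther back than shut.
Start: joints at [-1.364, 0.332, -0.065, 1.46, 0.022, 1.35, -0.088], TCP at [0.142, 0.609, 0.231] pointing down, gripper open.
Joint ranges: [-2.6, 2.6], [-0.5, 2.12], [-1.47, 1.34], [0.16, 2.42], [-1.27, 4.41], [0.06, 2.06], [-2.6, 2.6]. Speed limits (rad/s): [2.22, 2.22, 2.79, 2.79, 3.14, 3.14, 3.14].

## Interface

Orientations are given as a unit quaternion [x, y, z, w].
In Python, from workcell import get_obs, camera, camera_params, hand_in gives the robot as it stands.
- The arm moves only by the tool carry_out, never from a script. Its argument "commands" is a list that holds one entry, the list of rows, each a list of 6 numbers: the shift along the tool's x, y, z in units of 40 mm (1.0 is 40 mm), then the turn, a rotation vector about the tool's x, y, z in units of 6 degrees (1.0 is 6 degrees). In form: [[[x, y, z, ax, ay, az], ...]]. A call has 1 to 20 rows; each row shifts and turns the commanded pose from where the row before left it, along the tool's axes as they then stand; what a row does not reach is not made up. A row lasts 1/12 s, in which the tool goes at most 41.7 mm and 7.16 degrees, less where a joint would pass 70% of its speed; a pose out of reach is approached as far as the arm can. A call is refused whole if a number of a shift passes 1 or a number of a turn 1, either way. A call with a gripper value outside its range is refused whole. "hand" is the closure, from -1 (fully open) to 1 (shut), set as the call begins (left out, the last holds). The fingers move at their own pace and stop on an object; "force" is the grip in N (left out, the last holds). Time passes only in rows, so rows that do not move let the fingers close. It gives the time, the measured TCP pose, the force, the opening and the grip force at its end, in the units of the state.
- get_obs(): the state, without advancing time (a new reading comes with each control period).
- camera(name): name is "scene" or "top" or "wrist"; returns the picture (400x640x3 uint8, red, green, blue); there is no depth.
- camera_params(name): a dict with "mtx" (3x3 intrinsics, pixels), "R" (3x3) and "t" (3): a world point X has camera coordinates R X + t. Camera axes: x right, y down, z forward; pixel columns grow to the right and rows downward; lengths in m; the calibration is good to about 2 mm. A picture is of the moment at which its call begins: read the wrist's pose just before it. camera_params takes no time and is no camera call; for the wrist camera it gives the pose at the moment of the call.
- hand_in(): hands the job in; it is judged then, once.
The state is a dict: "clock": time; "joint_pos": joint angles; "joint_velocities": joint speeds; "tau": joint torques, N m; "position": TCP position; "ee_rot": TCP orientation; "ft_force": force on the tool from outside, world axes, zero at the start; "torque": the same for the moment, N m; "grip_width": opening from 0.0 (shut) to 1.0 (fully open); "grasp_force": force on a finger pad.
Only numpy, scipy, OpenCV 4.12 (cv2) and the standard library are available. Lean on these libraries where they do the work, as an engineer would, in place of code of your own. Each camera call takes 0.05 s, during which the arm holds its last target. There are 200 camera calls.

## Task

On the small drilling jig, push the red push plate with your fingertips until the sprung slide is all the way against its end stop, then let go so that it springs back and is caught by the drop-in stop pin at mid travel, with its brass plate under the drill guide. Only push: grip and lift nothing, do not touch the stop pin, keep the brass plate seated in its nest on the slide, and leave the other things on the bench where they are. Finish with the hand clear.

Things in the scene. Friction and masses are not known exactly. Their poses are not given: they have to be found in the camera images.
- jig: Fixed drilling jig, dark steel base 250 x 116 x 12 mm with low rails (30 mm high) and a grey end stop at the far end. Origin on the table; the base runs from -110 to 140 mm along its x, the direction in which the slide is pushed; y left of that, z up; yaw varies. Blue drill guide on the right at x = 10 mm, 67 mm high; pin bracket on the left at x = 45 mm, 56 mm high.
- slide (a joint): Travel of the sprung aluminium slide along the jig's x, m: 0 = rest, near end; 0.08 = against the end stop; about 0.04 = held by the stop pin at mid travel. A spring pushes it back with 3 N at rest to 8 N at the end; damping 35 N per m/s. Past 0.042 the stop pin drops behind a tooth and stops the slide at 0.04 on its way back.
- push_face (a point): Centre of the front face (towards the jig's -x) of the red upright push plate at the slide's near end, 56 mm above the table, moving with the slide, jig's axes. Plate 100 mm wide (y), 10 mm thick, from 34 to 78 mm above the table. Push it to the jig's +x. At rest at x = -100, y = 0 mm in the jig's frame; in front of it only base and rails reach 10 mm out.
- stop_pin: Upright brass stop pin with a 16 mm knob, sprung downwards in its bracket. Origin at its lower tip, which when down lies at (45, 23.5, 27.5) mm in the jig's frame; knob's top 80 mm above the table. The slide's ramp lifts it 10 mm in passing and it drops by itself. Not to be touched.
- nest (a point): Centre of the floor of the shallow black-walled nest on the slide that holds the brass plate, 26 mm above the table; it moves with the slide and has the jig's axes. Walls 6 mm high, inside 47 x 37 mm.
- brass_plate: Loose brass plate 44 x 34 x 10 mm, about 0.13 kg, lying in the nest; origin at the centre of its underside. It must ride along in the nest, neither lifted nor knocked out.
- spare_plate: Bystander: second brass plate, 44 x 34 x 10 mm, lying on the table left of the jig. Origin: centre of its underside. Leave alone.
- wood_block: Bystander: wooden block 60 x 40 x 30 mm on the table right of the jig. Origin: centre of its underside. Leave alone.
- tape_roll: Bystander: roll of black tape, 72 mm across, 45 mm high. Origin: centre of its underside. Leave alone.
- rivet_jar: Bystander: glass jar with a brass cap, 60 mm across, 75 mm high. Origin: centre of its underside. Leave alone.
- mug: Bystander: blue mug, 80 mm across, 90 mm high. Origin: centre of its underside. Leave alone.
- hammer: Bystander: hammer lying on the table, 260 mm long, origin midway along it. Leave alone.
- screwdriver: Bystander: screwdriver with a yellow handle lying on the table, 200 mm long, origin midway along it. Leave alone.
Mind the look-alikes: they are no part of the job. What is shaped like the brass_plate but orange is not meant.

How it is judged:
On the way, in this order (a step that is already met when the one before it is completed fails the run):
1. the slide is pushed fully home against its end stop (value of joint slide above 0.074 m), for 0.05 s.
2. let go, the slide has come back and rests on the dropped stop pin at mid travel (value of joint slide between 0.034 and 0.046 m and velocity of joint slide between -0.005 and 0.005 m/s and z of stop_pin in the frame of jig below 0.0305 m), for 0.3 s.
At the end, for the whole second after the job is handed in: The slide stands still at mid travel, 34 to 46 mm from rest, behind the stop pin, which is down to within 3 mm, and the brass plate lies flat in its nest (within 8 mm of its centre) (all of step 2 and x of brass_plate in the frame of nest between -0.008 and 0.008 m and y of brass_plate in the frame of nest between -0.008 and 0.008 m and z of brass_plate in the frame of nest below 0.003 m and angle between brass_plate's own z axis and vertical below 0.1 rad); the robot touches nothing.
It fails at once if the stop pin is touched by the robot (over 1 N) (contact force between any of the fingers, the arm and stop_pin above 1 N).
It fails at once if the brass plate is lifted or knocked out of its nest (over 10 mm) (z of brass_plate in the frame of nest above 0.01 m or horizontal distance between brass_plate and nest above 0.02 m).
It fails at once if another thing on the bench is moved by more than 20 mm or lifted (distance of any of spare_plate, wood_block, tape_roll, rivet_jar, mug, hammer, screwdriver from where it was at the start of the episode above 0.02 m).
It also fails if it takes over 32 s, if anything falls off the work surface, if the arm or the gripper's body presses on something with over 40 N, if the wrist force passes 120 N, or if a joint passes its speed limit or range.

## Working session

There is one attempt and no reset: what is moved stays moved. The work goes in short steps, Python scripts to look and compute and a tool call to move; the robot and the scene stay as the last step left them, time stands still between calls to the robot, and variables do not carry over. Pictures are saved under pics/ and viewed, at most 10 in all, crops included, and the job is handed in when it is done.

Besides the shell and the picture viewer there is one more tool, called as name([rows], argument=value, ...), one row to a line, values as JSON. carry_out: Moves the arm, as the interface text tells. Its arguments: {"type":"object","properties":{"commands":{"type":"array"},"hand":{"type":"number"},"force":{"type":"number"}},"required":["commands"]}

```bash
mkdir -p pics; ls; python3 - <<'E'
from workcell import *
import cv2
o=get_obs();print({k:o[k] for k in('clock','position','ee_rot','grip_width')})
for n in('top','scene'):
    cv2.imwrite(f'pics/{n}0.png',camera(n)[:,:,::-1]); p=camera_params(n);print(n,p)
E
```

```text
pics
{'clock': 0.0, 'position': array([0.14224908, 0.60820567, 0.23053656]), 'ee_rot': array([ 1.14609747e-01,  9.93410339e-01, -7.07633545e-04, -6.10089836e-05]), 'grip_width': 0.9996901302867364}
top {'mtx': array([[411.57125912,   0.        , 323.33868881],
       [  0.        , 411.57125912, 198.2801021 ],
       [  0.        ,   0.        ,   1.        ]]), 'R': array([[-8.05390305e-04, -9.99681802e-01,  2.52120353e-02],
       [-9.91197923e-01, -2.53967274e-03, -1.32363999e-01],
       [ 1.32385912e-01, -2.50967217e-02, -9.90880480e-01]]), 't': array([-0.0224995 ,  0.51891058,  1.17627919])}
scene {'mtx': array([[496.20143508,   0.        , 318.23865237],
       [  0.        , 496.20143508, 196.77349671],
       [  0.        ,   0.        ,   1.        ]]), 'R': array([[-0.48120676,  0.87651643,  0.01260934],
       [ 0.7179429 ,  0.40232203, -0.56806247],
       [-0.5029891 , -0.26430272, -0.82288884]]), 't': array([ 0.23163023, -0.32751806,  2.0474355 ])}
```

View pics/top0.png

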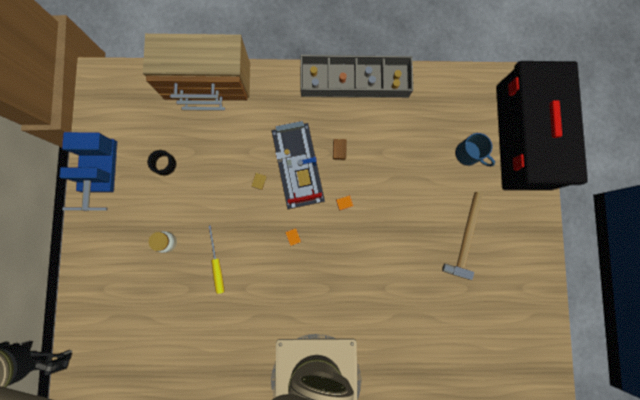

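View pics/scene0.png

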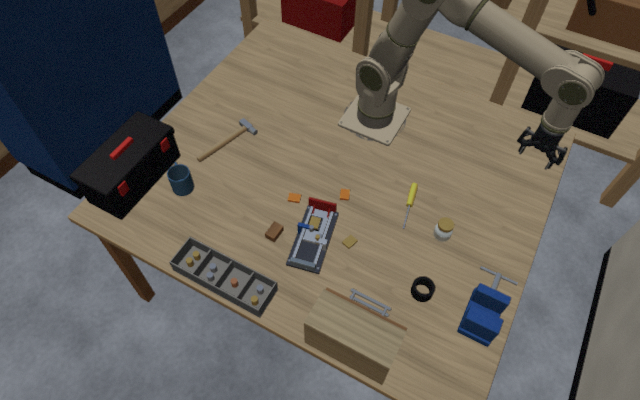

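The top view shows the jig at about (298,165) with the red plate at (305,198) on the robot's side. The orange look-alikes are at (345,203) and (293,236). In the scene view the red plate is at (322,206).

```bash
cat > h.py <<'E'
import numpy as np,cv2
def ray(p,uv,z):
    C=-p['R'].T@p['t']; d=p['R'].T@np.linalg.inv(p['mtx'])@np.array([*uv,1.]); return C+d*(z-C[2])/d[2]
def red(im,box):
    h=cv2.cvtColor(im,cv2.COLOR_RGB2HSV); m=((h[...,0]<5)|(h[...,0]>174))&(h[...,1]>130)&(h[...,2]>60)
    k=np.zeros_like(m);x0,y0,x1,y1=box;k[y0:y1,x0:x1]=1
    return (m&k).astype(np.uint8)
E
python3 - <<'E'
from h import *; from workcell import *
p=camera_params('top');print('C',-p['R'].T@p['t'])
im=camera('top');m=red(im,(270,170,340,225))
r=cv2.minAreaRect(cv2.findNonZero(m));b=cv2.boxPoints(r);print(r)
for c in b: print(c,ray(p,c,.078)[:2],ray(p,c,.034)[:2])
# base outline: dark pixels
h=cv2.cvtColor(im,cv2.COLOR_RGB2HSV);k=np.zeros(h.shape[:2],np.uint8);k[110:215,262:332]=1
d=((h[...,1]<110)|(h[...,0]>90)).astype(np.uint8)*k
cs=max(cv2.findContours(d,0,1)[0],key=cv2.contourArea);r=cv2.minAreaRect(cs);print(r)
for c in cv2.boxPoints(r): print(c,ray(p,c,.012)[:2])
crop=im[105:225,250:350];cv2.imwrite('pics/c1.png',cv2.resize(crop[:,:,::-1],None,fx=5,fy=5,interpolation=2))
E
```

```text
C [0.35860217 0.00834628 1.23480443]
((303.8587951660156, 196.36471557617188), (8.894149780273438, 34.92580795288086), 77.47119140625)
[285.84705 195.81178] [0.51993713 0.08526207] [0.52607364 0.08818763]
[319.94116 188.2353 ] [ 0.54196527 -0.01130624] [ 0.54893963 -0.01205374]
[321.87054 196.91765] [ 0.51704596 -0.01678876] [ 0.5230725 -0.0177448]
[287.77643 204.49413] [0.49519035 0.07954496] [0.50038559 0.08225306]
((296.5, 162.0), (104.0, 69.0), 90.0)
[262. 110.] [0.79534993 0.16582255]
[331. 110.] [ 0.79709724 -0.04651462]
[331. 214.] [ 0.47469849 -0.04545963]
[262. 214.] [0.47437278 0.15976884]
```

View pics/c1.png

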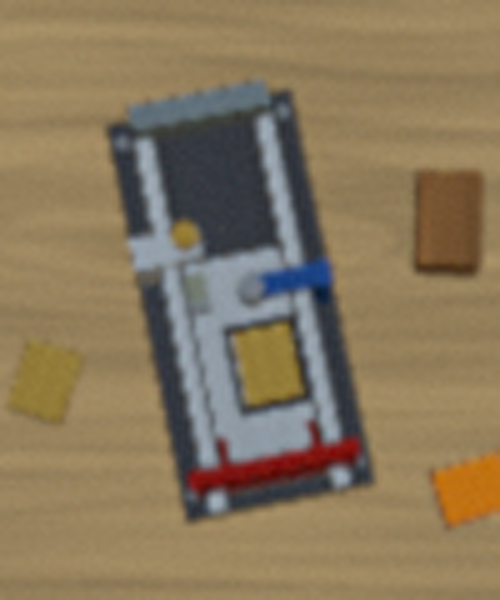

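The crop shows the base corners, crop px: far-left (108,128), far-right (293,92), near-right (373,482), near-left (187,522). The red plate's lower front edge runs from (192,490) to (360,462), and the pin knob is at (186,234).

```bash
cat >> h.py <<'E'
E
python3 - <<'E'
from h import *; from workcell import *
p=camera_params('top');f=lambda c,z:ray(p,(250+(c[0]-2)/5,105+(c[1]-2)/5),z)[:2]
FL,FR,NR,NL=[f(c,.012) for c in((108,128),(293,92),(373,482),(187,522))]
print(FL,FR,NR,NL);n=np.linalg.norm;print('len',n(FL-NL),n(FR-NR),'wid',n(FL-FR),n(NL-NR))
ax=(FL+FR-NL-NR);ay=(FL+NL-FR-NR);ya=np.arctan2(ax[1],ax[0]);yb=np.arctan2(-ay[0],ay[1]);print('yaw',ya,yb)
u=np.array([np.cos(ya),np.sin(ya)]);O=(FL+FR+NL+NR)/4-.015*u;v=np.array([-u[1],u[0]])
print('O',O,'push face',O-.1*u)
for nm,c,z in(('redL',(192,490),.034),('redR',(360,462),.034),('knob',(186,234),.08),('plate',(268,366),.036)):
    q=f(c,z)-O;print(nm,q@u,q@v)
# scene view of red
ps=camera_params('scene');im=camera('scene');m=red(im,(300,190,345,220))
ys,xs=np.nonzero(m);print(xs.min(),xs.max(),ys.min(),ys.max(),m.sum());
for c,z in((( xs.min(),ys[xs==xs.min()].min()),.078),((xs.max(),ys[xs==xs.max()].min()),.078)):
    q=ray(ps,c,z)[:2]-O;print('scene top corner',c,q@u,q@v)
E
```

```text
[0.73147241 0.1365977 ] [0.75506008 0.02368669] [ 0.51375976 -0.02519917] [0.48945295 0.08577402]
len 0.24729833930758932 0.2462025057668154 wid 0.1153484924363203 0.1136040047859193
yaw 0.2034471774611669 0.21074866018943766
O [0.60774566 0.05218411] push face [0.50980807 0.03197945]
redL -0.09370964031735439 0.0494267117896956
redR -0.09713653642072267 -0.05054819336083381
knob 0.04612126583211843 0.02281331953264924
plate -0.03045694505827303 -0.00873701205769112
309 335 197 215 247
scene top corner (np.int64(309), np.int64(198)) -0.0889317576394716 -0.046126485243017136
scene top corner (np.int64(335), np.int64(204)) -0.09213056044247309 0.046717204421927165
```

Jig pose: origin (0.608, 0.052), yaw about 0.205. Base size, knob and plate positions all agree with the given dimensions to a few mm. Next I turn the tool, shut the fingers and go to 60 mm in front of the plate.

carry_out([
  [[0,0,0,0,0,-0.83],[0,0,0,0,0,-0.83],[0,0,0,0,0,-0.83],[0,0,0,0,0,-0.83],[0,0,0,0,0,-0.83],[-0.4,-0.74,0,0,0,0],[-0.4,-0.74,0,0,0,0],[-0.4,-0.74,0,0,0,0],[-0.4,-0.74,0,0,0,0],[-0.4,-0.74,0,0,0,0],[-0.4,-0.74,0,0,0,0],[-0.4,-0.74,0,0,0,0],[-0.4,-0.74,0,0,0,0],[-0.4,-0.74,0,0,0,0],[-0.4,-0.74,0,0,0,0],[0,0,0,0,0,0]],
], hand=1)

```text
clock: 1.53
position: [0.364, 0.3456, 0.2315]
ee_rot: [-0.098, 0.995, -0.001, 0.001]
ft_force: [0.9, -0.8, 0.2]
grip_width: 0.001
grasp_force: 0.0
```

carry_out([
  [[-0.05,-0.7,0,0,0,0],[-0.05,-0.7,0,0,0,0],[-0.05,-0.7,0,0,0,0],[-0.05,-0.7,0,0,0,0],[-0.05,-0.7,0,0,0,0],[-0.05,-0.7,0,0,0,0],[-0.05,-0.7,0,0,0,0],[-0.05,-0.7,0,0,0,0],[-0.05,-0.7,0,0,0,0],[-0.05,-0.7,0,0,0,0],[-0.05,-0.7,0,0,0,0],[-0.05,-0.7,0,0,0,0],[0,0,0,0,0,0],[0,0,0,0,0,0]],
])

```text
clock: 2.7
position: [0.4511, 0.0262, 0.2313]
ee_rot: [-0.101, 0.995, 0.0, 0.0]
ft_force: [-0.3, 0.7, -0.2]
grip_width: -0.003
grasp_force: 0.0
```

```bash
cat >> h.py <<'E'
O=np.array([.6077,.0522]);yaw=.205;u=np.array([np.cos(yaw),np.sin(yaw)]);v=np.array([-u[1],u[0]])
def rep(o):
    from scipy.spatial.transform import Rotation as R
    q=o['position'];M=R.from_quat(o['ee_rot']).as_matrix();d=q[:2]-O
    print('t',o['clock'],'tcp',q,'jig',d@u,d@v,'toolx',M[:,0],'toolz',M[:,2],'F',o['ft_force'],'grip',o['grip_width'])
    J=np.array([*(O-.16*u+0*v),.048]);print('to start, units',M.T@(J-q)/.04,'yaw err units',np.degrees(np.arctan2(-M[1,0],-M[0,0])-yaw)/6)
E
python3 - <<'E'
from h import *; from workcell import *
rep(get_obs())
E
```

```text
t 2.7 tcp [0.45114769 0.02619983 0.23128794] jig -0.15856703641791117 0.006413151476914786 toolx [-9.79722084e-01 -2.00361266e-01 -3.39817789e-05] toolz [-1.19114320e-05  2.27846788e-04 -9.99999974e-01] F [-0.31179596  0.69811822 -0.21717216] grip -0.002903850662493467
to start, units [ 0.0354548  -0.16147899  4.58216087] yaw err units -0.03125818167046888
```

carry_out([
  [[0,-0.02,0.6,0,0,0],[0,-0.02,0.6,0,0,0],[0,-0.02,0.6,0,0,0],[0,-0.02,0.6,0,0,0],[0,-0.02,0.6,0,0,0],[0,-0.02,0.6,0,0,0],[0,-0.02,0.5,0,0,0],[0,0,0.48,0,0,0],[0,0,0,0,0,0],[0,0,0,0,0,0]],
])

```text
clock: 3.53
position: [0.4514, 0.0226, 0.0478]
ee_rot: [-0.103, 0.995, -0.0, -0.001]
ft_force: [0.5, -0.7, 1.7]
grip_width: 0.002
grasp_force: 0.0
```

```bash
python3 - <<'E'
from h import *; from workcell import *
rep(get_obs())
a=camera('scene')[150:270,260:420];b=camera('top')[105:225,250:350]
f=lambda i:cv2.resize(i[:,:,::-1],None,fx=3,fy=3,interpolation=2)
cv2.imwrite('pics/c2.png',np.hstack([f(a),f(b)]))
E
```

```text
t 3.5333 tcp [0.45143646 0.02262446 0.04776268] jig -0.15901214095994662 0.002853863240765866 toolx [-0.97883828 -0.20462442  0.0021152 ] toolz [-2.06350160e-03 -4.66006256e-04 -9.99997762e-01] F [ 0.45211276 -0.71804426  1.69039242] grip 0.0021803230745024113
to start, units [ 0.02478604 -0.07132006 -0.00587808] yaw err units 0.010317591664638729
```

View pics/c2.png

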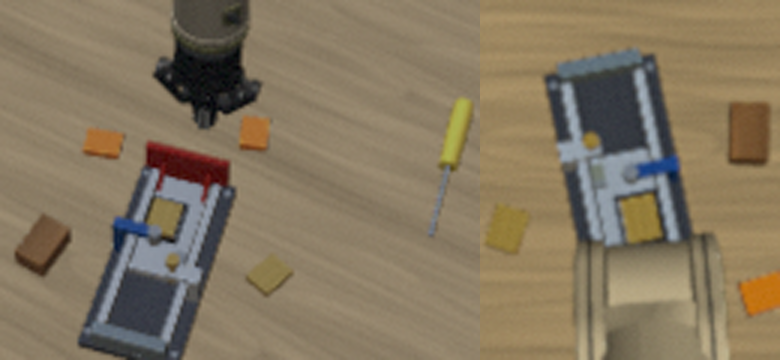

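Fingertips are centred in front of the red plate, at the right height. Now I push.

carry_out([
  [[-0.4,-0.03,0,0,0,0],[-0.4,-0.03,0,0,0,0],[-0.15,0,0,0,0,0],[-0.15,0,0,0,0,0],[-0.15,0,0,0,0,0],[-0.15,0,0,0,0,0],[-0.15,0,0,0,0,0],[-0.15,0,0,0,0,0],[-0.15,0,0,0,0,0],[-0.15,0,0,0,0,0],[-0.15,0,0,0,0,0],[-0.15,0,0,0,0,0],[-0.15,0,0,0,0,0],[-0.15,0,0,0,0,0],[0,0,0,0,0,0]],
])

```text
clock: 4.88
position: [0.5535, 0.0407, 0.0475]
ee_rot: [-0.102, 0.995, 0.0, -0.002]
ft_force: [-7.0, -0.2, 2.1]
grip_width: -0.002
grasp_force: 3.0
```

```bash
python3 - <<'E'
from h import *; from workcell import *
rep(get_obs())
E
```

```text
t 4.8833 tcp [0.55351128 0.04069436 0.04749453] jig -0.0553962335276941 -0.00023367815914844623 toolx [-0.97905496 -0.20357143  0.0031732 ] toolz [-3.20665423e-03 -1.65515226e-04 -9.99994845e-01] F [-7.00845174 -0.21331556  2.11562915] grip -0.0017530471268202882
to start, units [ 2.61512106  0.00585822 -0.00433555] yaw err units 5.160967377982708e-05
```

carry_out([
  [[-0.12,0,0,0,0,0],[-0.12,0,0,0,0,0],[-0.12,0,0,0,0,0],[-0.12,0,0,0,0,0],[-0.08,0,0,0,0,0],[0,0,0,0,0,0],[0,0,0,0,0,0]],
])

```text
clock: 5.47
position: [0.5747, 0.0452, 0.0475]
ee_rot: [-0.102, 0.995, 0.0, -0.002]
ft_force: [-7.3, -0.2, 1.8]
grip_width: -0.001
grasp_force: 3.7
```

carry_out([
  [[-0.05,0,0,0,0,0],[-0.05,0,0,0,0,0],[0,0,0,0,0,0],[0,0,0,0,0,0]],
])

```text
clock: 5.8
position: [0.5785, 0.046, 0.0475]
ee_rot: [-0.102, 0.995, 0.0, -0.002]
ft_force: [-8.2, -0.9, 2.7]
grip_width: 0.002
grasp_force: 3.8
```

carry_out([
  [[-0.05,0,0,0,0,0],[-0.05,0,0,0,0,0],[0,0,0,0,0,0],[0,0,0,0,0,0]],
])

```text
clock: 6.13
position: [0.5801, 0.0464, 0.0474]
ee_rot: [-0.102, 0.995, 0.0, -0.004]
ft_force: [-20.2, -0.6, 12.9]
grip_width: 0.0
grasp_force: 10.3
```

carry_out([
  [[-0.05,0,0,0,0,0],[-0.05,0,0,0,0,0],[0,0,0,0,0,0],[0,0,0,0,0,0]],
])

```text
clock: 6.47
position: [0.5802, 0.0463, 0.0472]
ee_rot: [-0.102, 0.995, 0.001, -0.009]
ft_force: [-42.6, -3.0, 32.6]
grip_width: -0.004
grasp_force: 21.2
```

The force jumped with no further travel, so the slide is on the end stop. Now I let go and back off.

carry_out([
  [[0.3,0,0,0,0,0],[0.3,0,0,0,0,0],[0.3,0,0,0,0,0],[0.3,0,0,0,0,0],[0.4,0,0,0,0,0],[0.4,0,0,0,0,0],[0.4,0,0,0,0,0],[0.4,0,0,0,0,0],[0.4,0,0,0,0,0],[0.2,0,-0.6,0,0,0],[0,0,-0.8,0,0,0],[0,0,-0.8,0,0,0],[0,0.8,-0.5,0,0,0],[0,0.8,0,0,0,0],[0,0.8,0,0,0,0],[0,0.8,0,0,0,0],[0,0.8,0,0,0,0],[0,0.8,0,0,0,0],[0,0,0,0,0,0],[0,0,0,0,0,0]],
])

```text
clock: 8.13
position: [0.4155, 0.2093, 0.1562]
ee_rot: [-0.104, 0.995, 0.0, 0.0]
ft_force: [-0.2, -0.2, -0.4]
grip_width: -0.0
grasp_force: 0.0
```

```bash
python3 - <<'E'
from h import *; from workcell import *
rep(get_obs())
a=camera('scene')[150:270,260:420];t=camera('top');b=t[105:225,250:350]
f=lambda i:cv2.resize(i[:,:,::-1],None,fx=3,fy=3,interpolation=2)
cv2.imwrite('pics/c3.png',np.hstack([f(a),f(b)]))
p=camera_params('top');m=red(t,(270,150,340,225));ys,xs=np.nonzero(m);q=ray(p,(xs.mean(),ys.mean()),.07)[:2]-O;print('red',q@u,q@v)
E
```

```text
t 8.1333 tcp [0.41547229 0.20926909 0.15615583] jig -0.15622854097469085 0.19291146421530697 toolx [-9.78430567e-01 -2.06575810e-01 -2.45469112e-04] toolz [ 2.23172752e-04  1.31235412e-04 -9.99999966e-01] F [-0.17996492 -0.20472383 -0.37995701] grip -2.2664789484357092e-05
to start, units [ 0.10977492 -4.8226965   2.70347206] yaw err units 0.02935443589147697
red -0.054942126406192816 0.0002959069538540056
```

View pics/c3.png

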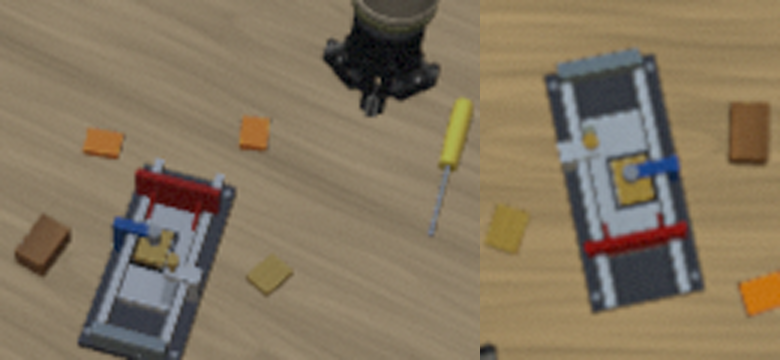

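The slide is held at mid travel: the red plate centre is at -0.055 in the jig frame, which puts the slide at about 0.04. The brass plate sits in its nest under the guide, and the hand is clear.

```bash
python3 -c "
from workcell import *
print(hand_in())"
```

```text
the job is handed in; nothing more can be done
None
```

I pushed the slide to its end stop and let it spring back. The last camera picture shows it held at mid travel (about 0.04 m) with the brass plate in its nest under the drill guide and the hand clear; the job is handed in, but no verdict came back.

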